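Unclamp a measured plate and lay it in the tray

ROBOT

A 6-joint arm with a two-finger parallel gripper is mounted at the origin on the work surface. World frame = base frame: x ahead of the robot, y to its left, z up, the work surface at z = 0. Lengths are in mm, angles in rad, forces in N, time in s.
With the tool pointing down it reaches from about 300 to 775 mm from the base axis. Payload 14.6 kg.
Tool frame: the origin (TCP) lies midway between the tips of the shut fingers; the grasp point (between the pads) lies 19 mm behind it (bot.grip_point_offset is the distance from the TCP to the grasp point, in mm); z points along the fingers, y is the line along which they close (so a half turn about z gives the same grasp; the last joint's range is limited). The gripper opens to 85 mm and grips with 20 to 120 N. Pads are 22 mm wide; open, the fingers measure 114 mm over their backs; the gripper's body (76 mm by 85 mm) begins 54 mm behind the grasp point. The pads swing forward as they close: fully open they stand 13 mm farther back than shut.
Start: joints at [1.095, 0.3, 1.521, -0, 1.321, -0.067], TCP at [218.626, 504.67, 231.281] pointing down, gripper open.
Joint ranges: [-3.03, 3.03], [-0.79, 2.21], [0.23, 2.52], [-1.04, 4.18], [0, 3.07], [-2.55, 2.55]. Speed limits (rad/s): [2.22, 2.22, 2.57, 3.14, 3.14, 3.14].

INTERFACE

Orientations are given as a unit quaternion [w, x, y, z].
In Python, from bench import bot gives the robot as it stands. The module is installed in compiled form; this text tells all that it offers.
- The arm moves only by the shell command python3 -m inch 'ROWS' [OPENING] [FORCE]. ROWS is JSON, a list that holds one entry, the list of rows, each a list of 6 numbers: the shift along the tool's x, y, z scaled (see below), then the turn, a rotation vector about the tool's x, y, z scaled (see below). A call has 1 to 10 rows; each row is the pose to reach, as a shift and turn from the pose commanded when the call began, along the tool's axes at that moment, turning the shorter way round; what a row does not reach only later rows make up. The controller multiplies each number of a shift by 0.2 m and each number of a turn by pi rad. A row lasts 1/8 s, in which the tool goes at most 62.5 mm and 10.7 degrees, less where a joint would pass 70% of its speed; a pose out of reach is approached as far as the arm can. A call with a number of a shift or a turn outside -1 to 1 is refused whole. A call with a gripper value outside its range is refused whole. OPENING is the closure, from -1 (fully open) to 1 (shut), set as the call begins (- or left out, the last holds). The fingers move at their own pace and stop on an object; FORCE is the grip in N (left out, the last holds). Time passes only in rows, so rows that repeat a pose let the fingers close. It gives the time, the measured TCP pose, the force, the opening and the grip force at its end, in the units of the state.
- bot.observe(): the state, without advancing time (a new reading comes with each control period).
- bot.grab_frame(name): name is "scene" or "top" or "wrist"; returns (picture, depth): 384x512x3 uint8, red, green, blue; 384x512 float32, mm along the optical axis (not along the pixel's ray), 0 where there is no reading.
- bot.calibration(name): a dict with "mtx" (3x3 intrinsics, pixels), "k1" (the pictures are not rectified: a ray, as slopes to the right and down, at radius r is drawn at 1 + k1 r^2 times it, then the intrinsics apply), "world_from_camera" (4x4, takes a point from camera to world coordinates). Camera axes: x right, y down, z forward; pixel columns grow to the right and rows downward; lengths in mm; the calibration is good to about 2 mm. A picture is of the moment at which its call begins: read the wrist's pose just before it. calibration takes no time and is no camera call; for the wrist camera it gives the pose at the moment of the call.
- bot.hand_in(): hands the job in; it is judged then, once.
The state is a dict: "clock": time; "qpos": joint angles; "joint_velocities": joint speeds; "joint_efforts": joint torques, N m; "tcp_pos": TCP position; "tool_rot": TCP orientation; "wrist_force": force on the tool from outside, world axes, zero at the start; "moment": the same for the moment, N m; "gripper_width": opening from 0.0 (shut) to 1.0 (fully open); "gripper_force": force on a finger pad.
Only numpy, scipy, OpenCV 4.12 (cv2) and the standard library are available. Lean on these libraries where they do the work, as an engineer would, in place of code of your own. Each camera call takes 0.05 s, during which the arm holds its last target. There are 200 camera calls.

TASK

Swing the fixture's red clamp bar up until it stands upright or further, slide the aluminium plate straight out from under it by its black grip, and lay the plate gently and flat in the yellow tray with the green floor. Leave the clamp bar standing open and leave the other things on the table alone.

Things in the scene. Friction and masses are not known exactly. Their poses are not given: they have to be found in the camera images.
- fixture: Fixed clamping fixture, blue base 230 x 120 x 20 mm, from 130 mm in front of to 100 mm behind the origin. Origin: underside, on the centre line; z up. Its -x is the open front, on the robot's side, towards which the plate slides out; the plate lies on the base top, 20 mm up, against a stop behind it.
- guide_mouth (a point): Front end of the fixture's two steel guides, on the centre line at base-top height (fixture x = 5 mm). They run back 70 mm beside the plate (inner faces at y = +-42, outer +-54, top 36 mm above the table); their lips reach over the plate's long edges with 3 mm play, so the plate cannot be lifted out, only slid straight to fixture -x. It is clear after 75 to 80 mm.
- clamp (a joint): Angle of the red clamp bar, rad: 0 shut (level across the plate), 1.57 upright, 2.0 end stop; starts at 0 to 0.1. Bar 14 mm square along fixture y at fixture x = 50 mm, hinged at the +y side; its free end, at -y, swings up and over towards +y. A stiff hinge (3 to 4 N at the handle) holds it where it is left. Shut, its rubber foot stands before the plate's upturned lip and blocks it.
- clamp_grip (a point): Grip point on the bar's handle, a white round rod of 14 mm diameter parallel to the hinge (fixture x), reaching 60 mm behind the bar's free end. The point is 35 mm behind the bar's centre line and 180 mm from the hinge axis; with the bar shut it is 55 mm above the table and 112 mm to the -y side of the fixture's centre line, outside the base.
- clamp_hinge (a point): Point on the hinge axis (the axis runs along the fixture's x, 55 mm above the table, at fixture y = +68 mm) in the plane in which clamp_grip swings: clamp_grip moves on a circle of radius 180 mm about it.
- plate: The measured part: bare aluminium plate 160 (x) x 80 (y) x 8 mm, about 0.4 kg, with a black upright grip block on top and an upturned lip (6 x 56 mm, reaching 26 mm above the underside) across it at x = +67 mm. Origin: centre of the underside. In the fixture its x and y lie along the fixture's and its origin is 20 mm above the table, at fixture x = -3 to 0 mm.
- plate_grip (a point): Point in the plate's black grip block, 35 mm above the plate's underside, at plate x = -10 mm. The block is 40 mm (plate x) by 16 mm (plate y) and reaches from 8 to 50 mm above the plate's underside; pinch it across its 16 mm.
- tray: Fixed shallow yellow tray with a green floor, outside 202 (x) x 122 (y) x 16 mm, walls 6 mm, pocket 190 x 110 mm, floor about 6 mm above the table. Origin: centre of the underside, so the plate's long side belongs along the tray's x, either way round.
- flange: Bystander, loose: bare aluminium ring, 80 mm across, 22 mm high. Origin: centre of its underside. Leave alone.
- bottle: Bystander, loose: clear bottle with yellow cap, 48 mm across, 110 mm high. Origin: centre of its underside. Leave alone.
- case: Bystander, loose: closed wooden gauge-block case, 150 x 90 x 40 mm. Origin: centre of its underside. Leave alone.
- caliper: Bystander, loose: steel caliper lying flat, 200 mm long. Origin: centre of its underside. Leave alone.
- sphere_stand: Bystander, loose: white reference ball on a dark round foot, 64 mm across, 93 mm high. Origin: centre of its underside. Leave alone.
- vblock: Bystander, loose: steel V-block, 70 x 60 x 50 mm. Origin: centre of its underside. Leave alone.
Not all that is in view belongs to the job. Several things have the shape of the plate; the one meant has the colours described above. There is more than one size of the tray; the one meant has the size given above.

How it is judged:
By the outcome, as a careful person would: the job done as asked, in the order asked, and still so for the second after the job is handed in, with the robot touching nothing.
It also fails if it takes over 58 s, if anything falls off the work surface, if the arm or the gripper's body presses on something with over 40 N, if the wrist force passes 120 N, or if a joint passes its speed limit or range.

## Working session

There is one attempt and no reset: what is moved stays moved. The work goes in short steps, Python scripts to look and compute and a shell command to move; the robot and the scene stay as the last step left them, time stands still between calls to the robot, and variables do not carry over. Pictures are saved under pics/ and viewed, at most 10 in all, crops included, and the job is handed in when it is done.

```bash
mkdir -p pics; cat > h.py <<'E'
import numpy as np, cv2
from bench import bot
from scipy.spatial.transform import Rotation as R
def grab(n,out=None):
    c=bot.calibration(n); im,d=bot.grab_frame(n)
    if out: cv2.imwrite('pics/'+out,im[:,:,::-1])
    np.savez('pics/'+n+'.npz',im=im,d=d,mtx=c['mtx'],k1=c['k1'],T=c['world_from_camera'])
    return im,d,c
def load(n):
    z=np.load('pics/'+n+'.npz'); return z['im'],z['d'],dict(mtx=z['mtx'],k1=float(z['k1']),world_from_camera=z['T'])
def ray(c,uv):
    K=np.array(c['mtx']);k=c['k1'];uv=np.atleast_2d(np.float64(uv))
    p=cv2.undistortPoints(uv[:,None],K,np.array([k,0,0,0.]))[:,0]
    return np.c_[p,np.ones(len(p))]
def plane(c,uv,z):
    T=np.array(c['world_from_camera']);d=ray(c,uv)@T[:3,:3].T;o=T[:3,3]
    return o+d*((z-o[2])/d[:,2])[:,None]
def dep(c,uv,d):
    T=np.array(c['world_from_camera']);uv=np.atleast_2d(uv).astype(int)
    return (ray(c,uv)*d[uv[:,1],uv[:,0]][:,None])@T[:3,:3].T+T[:3,3]
def cloud(c,d,mask):
    v,u=np.nonzero(mask&(d>0)); return dep(c,np.c_[u,v],d)
def tool(target_pos,target_R=None):
    "row numbers to go from the present TCP pose to target"
    s=bot.observe();q=s['tool_rot'];A=R.from_quat([q[1],q[2],q[3],q[0]])
    sh=A.inv().apply(np.array(target_pos)-s['tcp_pos'])/200
    t=(A.inv()*target_R).as_rotvec()/np.pi if target_R is not None else np.zeros(3)
    return np.round(np.r_[sh,t],4)
E
python3 - <<'E'
from h import *
for n in('scene','top'):
    im,d,c=grab(n); cv2.imwrite(f'pics/{n}0.png',cv2.resize(im[:,:,::-1],(800,600),interpolation=cv2.INTER_CUBIC))
    print(n,np.round(c['world_from_camera'],2).tolist())
print(bot.observe())
E
```

```text
scene [[-0.69, 0.55, -0.47, 1134.55], [0.72, 0.51, -0.47, 642.79], [-0.02, -0.66, -0.75, 1093.67], [0.0, 0.0, 0.0, 1.0]]
top [[-0.02, -1.0, 0.06, 430.46], [-1.0, 0.02, -0.01, -2.02], [0.01, -0.06, -1.0, 1318.38], [0.0, 0.0, 0.0, 1.0]]
{'clock': 0.1, 'qpos': array([ 1.09540819e+00,  3.00402297e-01,  1.52145662e+00, -4.66587541e-05,
        1.32069099e+00, -6.66144268e-02]), 'joint_velocities': array([-0.00020595, -0.00291924, -0.00108418,  0.00046768,  0.00165491,
       -0.00074718]), 'joint_efforts': array([ 7.47406393e-04, -5.44375598e+01, -3.62369907e+01, -1.18656480e-04,
        2.97365084e-03,  3.74350475e-05]), 'tcp_pos': array([218.55245794, 504.5128142 , 230.81170877]), 'tool_rot': array([-1.06350572e-04,  2.02961130e-01,  9.79186678e-01, -4.67208083e-04]), 'wrist_force': array([ 0.03576293, -0.01930865, -0.27394556]), 'moment': array([ 0.00061217, -0.04493857, -0.09427862]), 'gripper_force': 0.0, 'gripper_width': 1.0027564787150844}
```

View pics/top0.png

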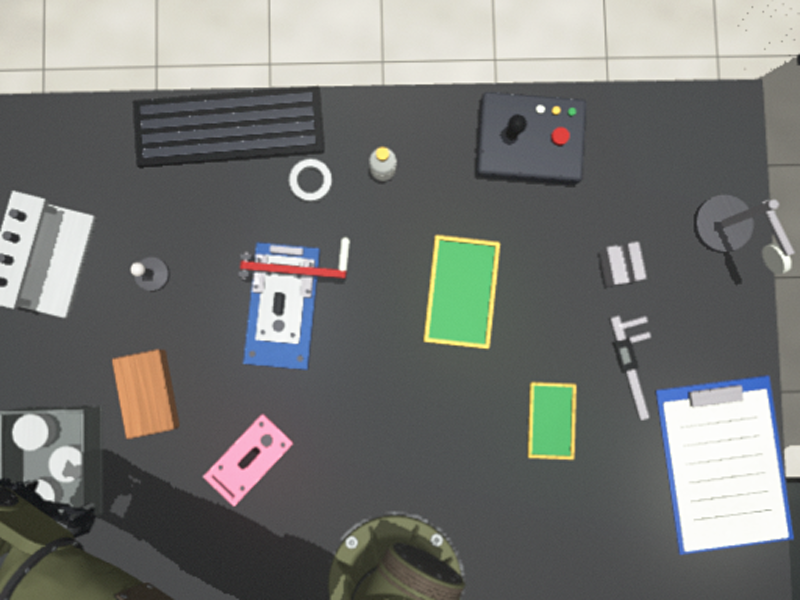

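View pics/scene0.png

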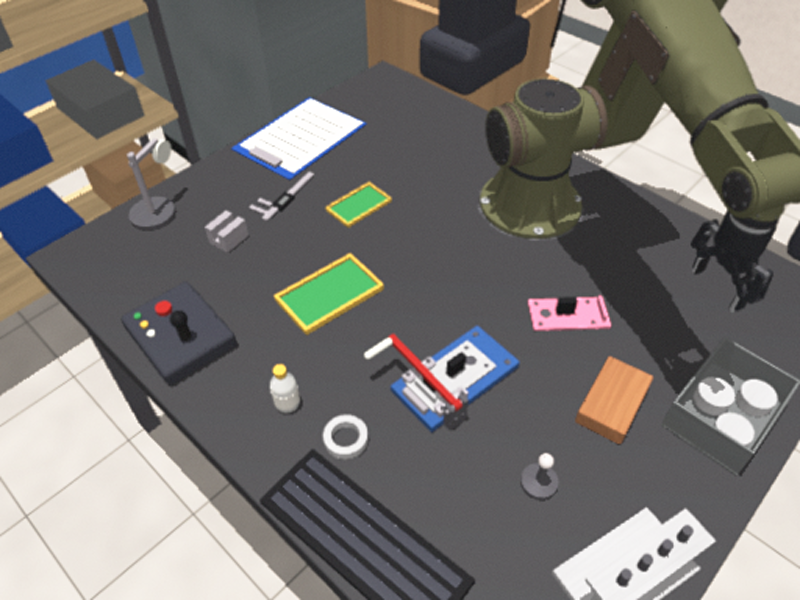

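The top view (800-wide scale) shows the blue fixture at (280,305), with the red bar at (293,270) and the white handle at (345,253). There are two plate candidates. The aluminium one with the black grip at (280,305) fits the description, while the pink one at (248,460) has the wrong colour. There are two tray candidates: the large one at (462,291) and the small one at (552,420). I'll measure both.

```bash
cat > m.py <<'E'
from h import *
im,d,c=load('top')
hsv=cv2.cvtColor(im,cv2.COLOR_RGB2HSV)
H,S,V=[hsv[...,i].astype(int) for i in range(3)]
yel=(H>18)&(H<35)&(S>120)&(V>120); grn=(H>45)&(H<80)&(S>100)&(V>80)
blu=(H>100)&(H<125)&(S>130)&(V>80); red=((H<6)|(H>174))&(S>150)&(V>100)
def box(m,z,name,amin=300,closed=0):
    m=m.astype(np.uint8)
    if closed: m=cv2.morphologyEx(m,cv2.MORPH_CLOSE,np.ones((closed,closed)))
    for k in cv2.findContours(m,cv2.RETR_EXTERNAL,cv2.CHAIN_APPROX_NONE)[0]:
        if cv2.contourArea(k)<amin: continue
        w=plane(c,k[:,0].astype(float),z)[:,:2].astype(np.float32)
        (cx,cy),(a,b),t=cv2.minAreaRect(w)
        bp=cv2.boxPoints(((cx,cy),(a,b),t)); e=bp[1]-bp[0]; e2=bp[2]-bp[1]; L=e if np.hypot(*e)>np.hypot(*e2) else e2
        ang=np.degrees(np.arctan2(L[1],L[0])); ang=(ang+90)%180-90
        print(name,np.round(k[:,0].mean(0)),'c',np.round([cx,cy],1),'size',np.round(sorted([a,b]),1),'yaw',round(ang,2))
box(yel|grn,16,'tray'); box(grn,6,'floor'); box(blu,20,'base',300,25); box(red,55,'red',50)
for n,m in(('red',red),):
    p=cloud(c,d,m&(d<1290)); print(n,np.round(p[:,2].min()),np.round(p[:,2].max()))
# white handle: bright pixels near (345,253)/1.5625
w=np.zeros_like(red); w[145:185,205:230]=1; w&=(V>150)&(S<50)
p=cloud(c,d,w); print('handle',w.sum(),np.round(np.median(p,0)),np.round(p.min(0)),np.round(p.max(0)))
box(w,62,'handle',20)
E
python3 m.py; python3 - <<'E'
from h import *
im,_,_=load('top'); im2,_,_=load('scene')
a=cv2.resize(im[140:250,130:330],(800,440),interpolation=cv2.INTER_CUBIC)
cv2.imwrite('pics/crop1.png',a[:,:,::-1])
E
```

```text
tray [353. 269.] c [ 292.5 -301.8] size [ 87.5 140.7] yaw -4.03
tray [295. 186.] c [ 539.3 -140.2] size [124.4 203.9] yaw -7.78
floor [353. 269.] c [ 291.8 -304.1] size [ 72.5 128.2] yaw -3.83
floor [295. 187.] c [ 539.6 -141.1] size [107.5 187.9] yaw -7.77
base [463. 292.] c [ 203.  -640.9] size [252.5 309.7] yaw 5.88
base [182. 195.] c [519.7 199.7] size [118.4 227.4] yaw -6.89
red [187. 172.] c [583.7 173.2] size [ 13.1 190.6] yaw 83.53
red [358.  87.] c [ 822.1 -328. ] size [29.3 30. ] yaw -2.27
red 54.0 84.0
handle 112 [610.  77.  76.] [579.  68.  -3.] [649.  91.  83.]
handle [220. 162.] c [609.8  78.7] size [15.1 58.6] yaw -7.39
```

View pics/crop1.png

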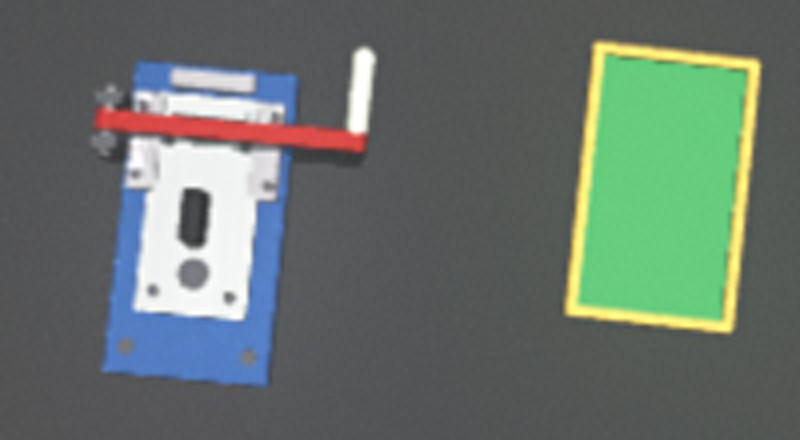

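The crop confirms the aluminium plate with its black grip in the blue fixture, at (195,215). The large tray at (665,190) measures 204x124 mm, which matches the stated size. The small tray (141x88 mm) is ruled out. Next I'll work out the approach above the handle.

```bash
cat >> h.py <<'E'
YAW=np.radians(-7.0); ORG=np.array([534.6,197.9])
def fx(x,y,z,yaw=None):
    a=YAW; return np.array([ORG[0]+x*np.cos(a)-y*np.sin(a),ORG[1]+x*np.sin(a)+y*np.cos(a),z])
def down(yaw): # tool y along yaw+90deg, z down
    f=np.array([np.cos(yaw),np.sin(yaw),0]);fy=np.array([-f[1],f[0],0])
    return R.from_matrix(np.c_[-f,fy,[0,0,-1]])
E
python3 -c "
from h import *
print(fx(85,-112,70), tool(fx(85,-112,190),down(YAW)), tool(fx(85,-112,190))) "
```

```text
[605.31705643  76.37593683  70.        ] [-2.6254e+00 -1.1955e+00  2.0520e-01 -3.0000e-04 -0.0000e+00 -9.1200e-02] [-2.6254 -1.1955  0.2052  0.      0.      0.    ]
```

```bash
python3 -m inch '[[[-0.3,-0.13,0,0,0,-0.045],[-0.6,-0.27,0,0,0,-0.091],[-0.9,-0.4,0,0,0,-0.091],[-1,-0.455,0,0,0,-0.091],[-1,-0.455,0,0,0,-0.091]]]' -0.2; python3 -c "
from h import *
print(tool(fx(85,-112,190),down(YAW)))"
```

```text
clock: 0.72
tcp_pos: [367.1, 340.2, 231.1]
tool_rot: [-0.0, 0.063, 0.998, -0.0]
wrist_force: [-0.1, 0.9, -0.0]
gripper_width: 0.599
gripper_force: 0.0
[-1.3476e+00 -1.1587e+00  2.0560e-01 -1.0000e-04 -1.0000e-04 -1.2000e-03]
```

```bash
python3 -m inch '[[[-0.22,-0.2,0,0,0,0],[-0.45,-0.4,0,0,0,0],[-0.68,-0.6,0,0,0,0],[-0.9,-0.8,0,0,0,0],[-1,-0.9,0,0,0,0],[-1,-0.9,0,0,0,0]]]'; python3 - <<'E'
from h import *
print(tool(fx(85,-112,190),down(YAW)))
im,d,c=grab('wrist','w1.png')
print(np.round(c['world_from_camera'],2).tolist())
E
```

```text
clock: 1.48
tcp_pos: [542.9, 137.9, 230.7]
tool_rot: [-0.0, 0.062, 0.998, -0.0]
wrist_force: [-0.2, 0.0, 0.4]
gripper_width: 0.598
gripper_force: 0.0
[-3.482e-01 -2.662e-01  2.030e-01 -1.000e-04 -3.000e-04 -8.000e-04]
[[0.12, 0.96, 0.26, 477.05], [0.99, -0.12, -0.03, 145.93], [-0.0, 0.26, -0.97, 373.26], [0.0, 0.0, 0.0, 1.0]]
```

View pics/w1.png

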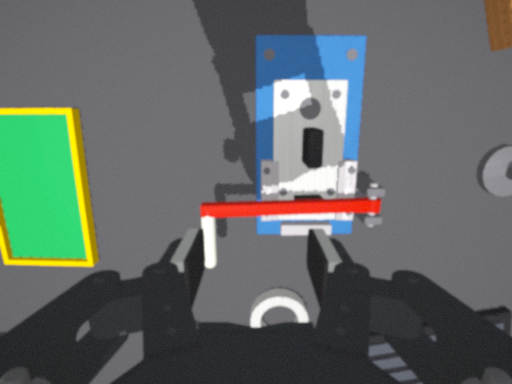

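The wrist view shows the fixture square-on: blue base in columns 256-366 and rows 35-235, bar at row 208, handle at (210,240), and black grip at (312,147). I'll measure all of these from here.

```bash
python3 - <<'E'
from h import *
im,d,c=load('wrist')
hsv=cv2.cvtColor(im,cv2.COLOR_RGB2HSV);H,S,V=[hsv[...,i].astype(int) for i in range(3)]
def rect(m,z,n,big=True):
    k=max(cv2.findContours(m.astype(np.uint8),cv2.RETR_EXTERNAL,cv2.CHAIN_APPROX_NONE)[0],key=cv2.contourArea)
    w=plane(c,k[:,0].astype(float),z)[:,:2].astype(np.float32);r=cv2.minAreaRect(w);print(n,np.round(r[0],1),np.round(r[1],1),round(r[2],2))
blu=(H>100)&(H<125)&(S>110)&(V>60)
rect(cv2.morphologyEx(blu.astype(np.uint8),cv2.MORPH_CLOSE,np.ones((61,61)))>0,20,'base')
h=np.zeros_like(blu);h[216:268,200:218]=1;h&=(V>170)&(S<60)
p=cloud(c,d,h);print('handle',h.sum(),np.round(np.median(p,0),1),np.round(np.percentile(p,[2,98],axis=0),1).tolist());rect(h,np.median(p[:,2])-3,'h')
b=np.zeros_like(blu);b[120:172,296:330]=1;b&=(V<45)
p=cloud(c,d,b);p=p[p[:,2]>60];print('grip',np.round(np.median(p,0),1));rect(b,68,'g')
pl=np.zeros_like(blu);pl[78:160,272:350]=1;pl&=(S<50)&(V>90);rect(pl,28,'plate part')
p=cloud(c,d,pl);print('plate z',np.median(p[:,2]))
print('expect handle',fx(85,-112,65),'plate grip',fx(-12,0,55),'base',fx(-15,0,20))
E
```

```text
base [519.9 200.5] [119.9 228.3] 83.16
handle 618 [604.2  80.   76.5] [[539.4, 59.7, 0.5], [668.2, 112.2, 234.9]]
h [607.1  78.7] [14.4 59.7] 83.91
grip [522.5 197.9  69.5]
g [520.6 197.6] [17.4 37.2] 82.98
plate part [495.3 203.4] [80.8 87.1] 82.92
plate z 27.973698284799184
expect handle [605.31705643  76.37593683  65.        ] plate grip [522.68944618 199.36243212  55.        ] base [519.71180773 199.72804015  20.        ]
```

```bash
python3 -c "
from h import *
print(tool(fx(85,-110.5,51)))"
```

```text
[-0.3523 -0.2638  0.8987  0.      0.      0.    ]
```

```bash
python3 -m inch '[[[-0.2,-0.15,0.1,0,0,0],[-0.352,-0.264,0.3,0,0,0],[-0.352,-0.264,0.5,0,0,0],[-0.352,-0.264,0.65,0,0,0],[-0.352,-0.264,0.8,0,0,0],[-0.352,-0.264,0.9,0,0,0],[-0.352,-0.264,0.9,0,0,0]]]' && python3 -m inch '[[[0,0,0,0,0,0],[0,0,0,0,0,0],[0,0,0,0,0,0],[0,0,0,0,0,0],[0,0,0,0,0,0]]]' 1 30; python3 -c "
from h import *
grab('wrist','w2.png');s=bot.observe();print(s['tcp_pos'],s['wrist_force'],s['moment'],s['gripper_width'])"
```

```text
clock: 2.4
tcp_pos: [605.0, 78.4, 50.3]
tool_rot: [-0.001, 0.061, 0.998, -0.0]
wrist_force: [-0.1, -0.1, -0.1]
gripper_width: 0.603
gripper_force: 0.0
clock: 3.02
tcp_pos: [606.4, 78.5, 52.3]
tool_rot: [0.001, 0.061, 0.998, 0.001]
wrist_force: [2.4, 7.7, -0.6]
gripper_width: 0.152
gripper_force: 30.4
[606.39874029  78.52083017  52.30221794] [ 1.70365867  7.41547915 -0.87875895] [ 1.20117641 -0.30944496  0.02111593] 0.1539050861309868
```

View pics/w2.png

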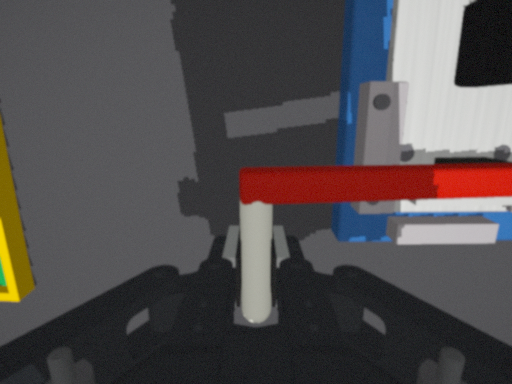

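```bash
python3 -m inch '[[[0,0.009,-0.072,0,0,0],[0,0.023,-0.142,0,0,0],[0,0.043,-0.211,0,0,0],[0,0.068,-0.279,0,0,0],[0,0.099,-0.344,0,0,0],[0,0.135,-0.406,0,0,0],[0,0.175,-0.466,0,0,0],[0,0.22,-0.522,0,0,0],[0,0.27,-0.574,0,0,0],[0,0.324,-0.622,0,0,0]]]'; python3 -c "
from h import *
s=bot.observe();p=s['tcp_pos'];print(p,s['wrist_force'],s['moment'],s['gripper_width'],s['gripper_force']);v=p[:2]-ORG;f=np.array([np.cos(YAW),np.sin(YAW)]);print('fix x,y',v@f,v@[-f[1],f[0]],'exp y',68-180*np.cos(.88),'z',36+180*np.sin(.88))"
```

```text
clock: 4.32
tcp_pos: [613.9, 140.7, 177.7]
tool_rot: [0.0, 0.062, 0.998, -0.001]
wrist_force: [-5.7, -12.5, 10.5]
gripper_width: 0.149
gripper_force: 29.6
[613.87165999 140.68665386 177.73231214] [ -5.72209298 -12.52098996  10.46430488] [-2.23777172  0.87355562  0.03720886] 0.14920753841649784 29.633578062057495
fix x,y 85.65333398179496 -47.12610138366066 exp y -46.68720595574443 z 174.73299820181447
```

```bash
python3 -m inch '[[[0,0.057,-0.044,0,0,0],[0,0.118,-0.083,0,0,0],[0,0.181,-0.117,0,0,0],[0,0.247,-0.145,0,0,0],[0,0.316,-0.169,0,0,0],[0,0.385,-0.187,0,0,0],[0,0.456,-0.199,0,0,0],[0,0.528,-0.205,0,0,0],[0,0.6,-0.206,0,0,0],[0,0.672,-0.201,0,0,0]]]'; python3 -m inch '[[[0,0.07,0.01,0,0,0],[0,0.125,0.03,0,0,0],[0,0.125,0.03,0,0,0]]]';python3 -c "
from h import *
s=bot.observe();p=s['tcp_pos'];print(p,s['wrist_force'],s['moment'],s['gripper_width'],s['gripper_force']);v=p[:2]-ORG;f=np.array([np.cos(YAW),np.sin(YAW)]);print('fix x,y',v@f,v@[-f[1],f[0]])"
```

```text
clock: 5.58
tcp_pos: [630.2, 276.2, 215.9]
tool_rot: [-0.0, 0.061, 0.998, -0.0]
wrist_force: [-1.9, -3.0, 3.8]
gripper_width: 0.148
gripper_force: 32.1
clock: 5.95
tcp_pos: [633.4, 302.0, 210.2]
tool_rot: [0.001, 0.061, 0.998, 0.001]
wrist_force: [-1.5, 2.4, 7.3]
gripper_width: 0.147
gripper_force: 32.9
[633.42672922 301.97475025 210.24536193] [-1.47775343  2.44903969  7.29252499] [0.32974002 0.2810242  0.06745633] 0.1470090003210058 32.882970571517944
fix x,y 85.40656828981017 115.34294144789155
```

```bash
python3 -m inch '[[[0,0,0,0,0,0],[0,0,0,0,0,0],[0,0,0,0,0,0],[0,0,-0.1,0,0,0],[0,0,-0.3,0,0,0],[0,0,-0.5,0,0,0],[0,0,-0.5,0,0,0]]]' -0.2; python3 -c "
from h import *
print(bot.observe()['wrist_force'],tool(fx(-12.5,-1,290),down(YAW)))"
```

```text
clock: 6.82
tcp_pos: [633.9, 300.1, 313.7]
tool_rot: [0.003, 0.062, 0.998, 0.001]
wrist_force: [-0.1, 0.4, -0.7]
gripper_width: 0.604
gripper_force: 0.0
[-0.1332155   0.37508395 -0.74830353] [ 4.929e-01 -5.737e-01  1.141e-01  1.000e-03  1.700e-03 -3.000e-04]
```

```bash
python3 -m inch '[[[0.25,-0.15,0,0,0,0],[0.45,-0.35,0,0,0,0],[0.493,-0.574,0.1,0,0,0],[0.493,-0.574,0.4,0,0,0],[0.493,-0.574,0.6,0,0,0],[0.493,-0.574,0.6,0,0,0]]]'; python3 - <<'E'
from h import *
im,d,c=grab('wrist')
im2,_,_=grab('scene')
cv2.imwrite('pics/v3.png',np.hstack([cv2.resize(im,(400,300)),cv2.resize(im2[150:330,200:400],(400,360))[:300]])[:,:,::-1])
hsv=cv2.cvtColor(im,cv2.COLOR_RGB2HSV);V=hsv[...,2]
p=cloud(c,d,V<70);k=(p[:,2]>64)&(p[:,2]<76)&(np.hypot(*(p[:,:2]-fx(-12,0,0)[:2]).T)<35);p=p[k]
r=cv2.minAreaRect(p[:,:2].astype(np.float32));print(k.sum(),r)
print(tool(fx(-12.5,-1,36),down(YAW)))
E
```

```text
clock: 7.58
tcp_pos: [520.0, 197.6, 187.0]
tool_rot: [-0.003, 0.062, 0.998, -0.001]
wrist_force: [0.4, -0.4, 0.4]
gripper_width: 0.598
gripper_force: 0.0
621 ((520.7852783203125, 200.4409637451172), (13.355897903442383, 37.43513870239258), 83.37493896484375)
[-9.000e-04  6.000e-04  7.753e-01  1.000e-04  3.000e-04 -2.000e-04]
```

View pics/v3.png

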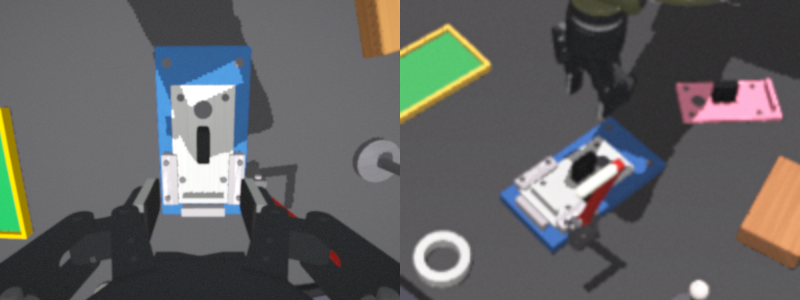

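The clamp bar is standing up past vertical (red, on the right of the wrist view) and the way down to the grip block at (203,145) is clear. I'm descending and pinching it.

```bash
python3 -m inch '[[[0,0.006,0.25,0,0,0],[0,0.006,0.45,0,0,0],[0,0.006,0.6,0,0,0],[0,0.006,0.7,0,0,0],[0,0.006,0.775,0,0,0],[0,0.006,0.775,0,0,0]]]' && python3 -m inch '[[[0,0,0,0,0,0],[0,0,0,0,0,0],[0,0,0,0,0,0],[0,0,0,0,0,0],[0,0,0,0,0,0]]]' 1 50
```

```text
clock: 8.43
tcp_pos: [521.8, 199.5, 35.1]
tool_rot: [0.0, 0.061, 0.998, 0.0]
wrist_force: [0.5, -0.2, 0.4]
gripper_width: 0.601
gripper_force: 0.0
clock: 9.05
tcp_pos: [522.1, 199.6, 36.0]
tool_rot: [0.001, 0.061, 0.998, 0.0]
wrist_force: [-0.1, 1.3, 7.0]
gripper_width: 0.179
gripper_force: 50.6
```

```bash
python3 -m inch '[[[0.02,0,-0.004,0,0,0],[0.06,0,-0.004,0,0,0],[0.11,0,-0.004,0,0,0],[0.16,0,-0.004,0,0,0],[0.21,0,-0.004,0,0,0],[0.26,0,-0.004,0,0,0],[0.31,0,-0.004,0,0,0],[0.36,0,-0.004,0,0,0],[0.41,0,-0.004,0,0,0],[0.41,0,-0.004,0,0,0]]]'; python3 -c "
from h import *
s=bot.observe();p=s['tcp_pos'];print(p,s['wrist_force'],s['moment']);v=p[:2]-ORG;f=np.array([np.cos(YAW),np.sin(YAW)]);print('fix x,y',v@f,v@[-f[1],f[0]])"
```

```text
clock: 10.3
tcp_pos: [438.9, 209.6, 36.0]
tool_rot: [-0.001, 0.061, 0.998, -0.0]
wrist_force: [-5.8, -0.7, 13.0]
gripper_width: 0.181
gripper_force: 51.5
[438.87042235 209.60879148  35.98367893] [-5.79280737 -0.67784476 12.95011867] [ 0.23153852  0.64750924 -0.10185999]
fix x,y -96.44296662628281 -0.04498485108802264
```

```bash
python3 -m inch '[[[0.05,0,-0.006,0,0,0],[0.08,0,-0.006,0,0,0],[0.08,0,-0.04,0,0,0],[0.08,0,-0.12,0,0,0],[0.08,0,-0.25,0,0,0],[0.08,0,-0.4,0,0,0],[0.08,0,-0.4,0,0,0]]]'; python3 -c "
from h import *
s=bot.observe();print(s['wrist_force'],s['moment'])
y=np.radians(-7.7);f=np.array([np.cos(y),np.sin(y)])
t=np.array([539.5,-140.6])-10*f;print(t,tool([*t,112],down(y)))
im,d,c=grab('wrist','w4.png')"
```

```text
clock: 11.18
tcp_pos: [425.4, 211.7, 118.3]
tool_rot: [0.002, 0.061, 0.998, 0.001]
wrist_force: [-0.0, -0.7, -3.4]
gripper_width: 0.185
gripper_force: 49.2
[-1.74032745e-03 -6.88008623e-01 -3.39270248e+00] [-0.05016042  0.08100973  0.00108275]
[ 529.590168   -139.26013815] [-7.3240e-01 -1.6777e+00  3.0400e-02  7.0000e-04  1.3000e-03  3.6000e-03]
```

View pics/w4.png

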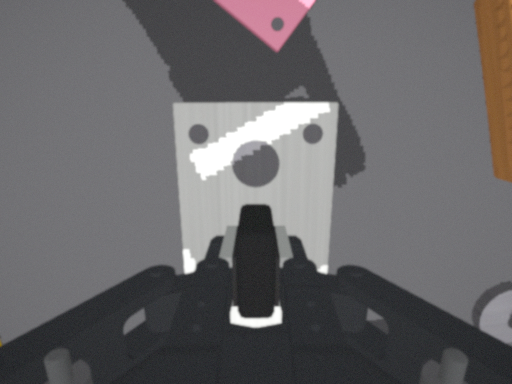

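The plate is held level, with about 3.4 N of weight on the wrist. I'm carrying it to the tray.

```bash
python3 -m inch '[[[-0.05,-0.2,0,0,0,0],[-0.15,-0.4,0,0,0,0],[-0.3,-0.6,0,0,0,0],[-0.45,-0.8,0,0,0,0],[-0.6,-0.95,0,0,0,0],[-0.6,-0.95,0,0,0,0]]]'; python3 -c "
from h import *
y=np.radians(-7.7);f=np.array([np.cos(y),np.sin(y)])
t=np.array([539.5,-140.6])-10*f;print(tool([*t,118],down(y)))"
```

```text
clock: 11.98
tcp_pos: [520.5, 6.0, 114.3]
tool_rot: [-0.001, 0.063, 0.998, -0.0]
wrist_force: [-0.4, 0.3, -2.3]
gripper_width: 0.179
gripper_force: 49.8
[-1.361e-01 -7.147e-01 -1.840e-02 -1.000e-04 -5.000e-04  2.700e-03]
```

```bash
python3 -m inch '[[[-0.05,-0.2,0,0,0,0],[-0.1,-0.4,0,0,0,0.003],[-0.136,-0.6,0,0,0,0.003],[-0.136,-0.715,0,0,0,0.003],[-0.136,-0.715,0,0,0,0.003],[-0.136,-0.715,0,0,0,0.003]]]'; python3 - <<'E'
from h import *
import numpy as np
s=bot.observe();print(s['tcp_pos'])
im,d,c=grab('wrist'); im2,d2,c2=grab('top')
# refind tray in the wrist view by its far wall / visible yellow; also plate outline
hsv=cv2.cvtColor(im,cv2.COLOR_RGB2HSV);H,S,V=[hsv[...,i].astype(int) for i in range(3)]
yel=(H>18)&(H<35)&(S>120)&(V>100)
v,u=np.nonzero(yel);p=plane(c,np.c_[u,v],16.)
a=np.radians(-7.7);f=np.array([np.cos(a),np.sin(a)]);n=np.array([-f[1],f[0]])
q=(p[:,:2]-[539.5,-140.6]);X=q@f;Y=q@n
print('tray X,Y range (expect +-101,+-61)',np.percentile(X,[.5,99.5]),np.percentile(Y,[.5,99.5]))
cv2.imwrite('pics/v5.png',np.hstack([cv2.resize(im,(400,300)),cv2.resize(im2[130:250,220:380],(400,300))])[:,:,::-1])
t=np.array([539.5,-140.6])-10*f;print(tool([*t,22],down(a)))
E
```

```text
clock: 12.72
tcp_pos: [529.2, -136.2, 115.1]
tool_rot: [-0.001, 0.066, 0.998, 0.0]
wrist_force: [0.1, -0.4, -3.3]
gripper_width: 0.181
gripper_force: 50.1
[ 529.1879537  -136.2234831   115.09821599]
tray X,Y range (expect +-101,+-61) [-156.56338764  -84.09346124] [-185.20078272   61.93913875]
[-3.20e-03 -1.54e-02  4.67e-01  1.00e-04 -2.00e-04  1.00e-03]
```

View pics/v5.png

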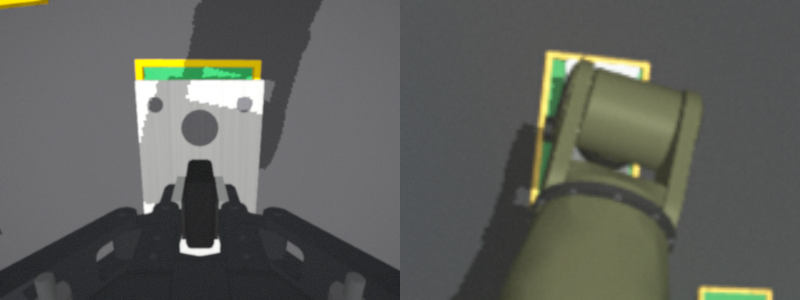

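The near tray wall (columns 135-262) lines up with the plate (135-263), so the plate is centred. I'm lowering it gently.

```bash
python3 -m inch '[[[-0.003,-0.015,0.1,0,0,0.001],[-0.003,-0.015,0.22,0,0,0.001],[-0.003,-0.015,0.32,0,0,0.001],[-0.003,-0.015,0.39,0,0,0.001],[-0.003,-0.015,0.425,0,0,0.001],[-0.003,-0.015,0.44,0,0,0.001],[-0.003,-0.015,0.44,0,0,0.001]]]' && python3 -m inch '[[[0,0,0.005,0,0,0],[0,0,0.01,0,0,0],[0,0,0.015,0,0,0],[0,0,0.015,0,0,0]]]'
```

```text
clock: 13.7
tcp_pos: [529.9, -140.3, 28.0]
tool_rot: [0.0, 0.068, 0.998, -0.0]
wrist_force: [0.2, 0.2, -3.2]
gripper_width: 0.179
gripper_force: 50.2
clock: 14.2
tcp_pos: [529.7, -140.3, 24.6]
tool_rot: [-0.0, 0.068, 0.998, 0.0]
wrist_force: [-0.6, 0.2, -3.9]
gripper_width: 0.18
gripper_force: 50.2
```

```bash
python3 -m inch '[[[0,0,0.004,0,0,0],[0,0,0.008,0,0,0],[0,0,0.012,0,0,0],[0,0,0.012,0,0,0]]]'
```

```text
clock: 14.7
tcp_pos: [529.7, -140.2, 22.3]
tool_rot: [0.0, 0.068, 0.998, -0.0]
wrist_force: [0.2, 0.6, -2.9]
gripper_width: 0.183
gripper_force: 50.2
```

```bash
python3 -m inch '[[[0,0,0.003,0,0,0],[0,0,0.005,0,0,0],[0,0,0.007,0,0,0],[0,0,0.007,0,0,0]]]'
```

```text
clock: 15.2
tcp_pos: [529.7, -140.3, 22.0]
tool_rot: [0.0, 0.068, 0.998, -0.0]
wrist_force: [-9.4, 2.8, 13.6]
gripper_width: 0.181
gripper_force: 52.7
```

Contact came at z = 22, as predicted. I'm releasing and retracting.

```bash
python3 -m inch '[[[0,0,-0.003,0,0,0],[0,0,-0.003,0,0,0]]]' - 20 && python3 -m inch '[[[0,0,0,0,0,0],[0,0,0,0,0,0],[0,0,0,0,0,0],[0,0,-0.1,0,0,0],[0,0,-0.3,0,0,0],[0,0,-0.55,0,0,0],[0,0,-0.8,0,0,0],[0.3,0,-1,0,0,0],[0.6,0,-1,0,0,0],[0.6,0,-1,0,0,0]]]' -0.2; python3 -m inch '[[[0.25,0,0,0,0,0],[0.5,0,0,0,0,0],[0.5,0,0,0,0,0]]]'; python3 - <<'E'
from h import *
im,d,c=grab('top'); im2,_,_=grab('scene')
cv2.imwrite('pics/v6.png',np.hstack([cv2.resize(im[60:280,50:343],(400,300)),cv2.resize(im2[140:320,160:400],(400,300))])[:,:,::-1])
E
```

```text
clock: 15.45
tcp_pos: [529.8, -140.3, 22.0]
tool_rot: [0.0, 0.068, 0.998, -0.0]
wrist_force: [-5.1, 0.5, 8.2]
gripper_width: 0.179
gripper_force: 51.5
clock: 16.7
tcp_pos: [408.4, -123.5, 222.1]
tool_rot: [0.001, 0.068, 0.998, -0.0]
wrist_force: [0.7, 0.2, 0.2]
gripper_width: 0.597
gripper_force: 0.0
clock: 17.08
tcp_pos: [310.6, -110.4, 221.9]
tool_rot: [0.001, 0.068, 0.998, -0.0]
wrist_force: [0.2, -0.3, 0.1]
gripper_width: 0.6
gripper_force: 0.0
```

View pics/v6.png

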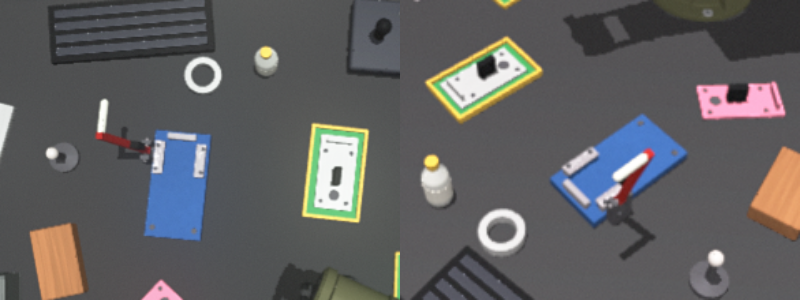

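The plate lies flat and centred in the large tray at (336,172). The clamp bar stands open at (120,140), the bystanders haven't moved, and the arm is clear of everything.

```bash
python3 -c "
from bench import bot
print(bot.hand_in())"
```

```text
the job is handed in; nothing more can be done
None
```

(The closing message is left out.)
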